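# Filter inspection under a hand loupe at the viewing box

## Task

Lay the covered filter dish flat in the round well of the viewing box's open drawer, gently and without tipping it, let go of it and push the drawer fully shut. Then pick up the loupe and hold it level over the middle of the viewing window with its lens at the height of the pointer on the graduated post, the loupe carried by the gripper alone; do not put it down: finish while holding it still there. Do not knock the post's pointer out of its setting or bump the loupe on the box, and leave the bottle and the vial rack where they are.

Things in the scene. Friction and masses are not known exactly. Their poses are not given: they have to be found in the camera images.
- viewer: the viewing box, fixed on the bench: white metal housing 160 x 160 mm, 75 mm high, its drawer side facing the robot roughly. Origin: centre of its underside, on the bench; x points away from the drawer side, y along the drawer's front, z up. A 10 mm square graduated aluminium post with a black cap stands on the top at its far corner, at x = +67, y = +67 mm, its top 238 mm above the bench.
- drawer (a joint): how far the drawer is out (m): 0 shut, 0.13 fully out; slides along the box's -x, friction 1.5 N, no spring or latch; starts 0.115 to 0.13 out. Its floor is a tray (top 28 mm above the bench), 124 mm wide between low side lips (top 32 mm). Front panel 156 mm wide, top 56 mm above the bench. Fully out, the well's centre is 50 mm in front of the housing's face.
- drawer_well (a point): centre of the floor of the round well in the drawer's tray, 24 mm above the bench; the well is 58 mm across and 4 mm deep. It moves with the drawer; with the drawer shut it lies under the middle of the window. Axes as the box.
- drawer_pull (a point): middle of the front edge of the drawer's pull, a flat grey ledge 80 mm wide and 8 mm thick that stands 12 mm out from the front panel; the point is 40 mm above the bench. It moves with the drawer and lies 100 mm from the box's centre when shut. Axes as the box.
- window (a point): middle of the clear viewing window in the top of the box, on the pane's upper face, 75 mm above the bench; the pane is 90 x 90 mm. Axes as the box.
- pointer (a point): tip of the thin level steel pointer (3.6 mm thick) that marks the focal height; it sticks out 20 mm towards the window's middle from a black 22 mm collar clamped on the graduated post. The tip is 59 mm sideways from the window's middle and 50 to 85 mm above the pane, set differently each time. The collar holds by friction (6 N). Axes as the box.
- dish: the covered filter dish, a clear round flat dish 52 mm across (its foot 49 mm) and 16 mm high with a white gridded filter disc under the cover, 30 g, lying flat on the bench beside the drawer. Origin: centre of its underside; z up.
- loupe: the loupe, a reading lens lying flat on the bench: steel lens ring 64 mm across and a straight black handle 92 mm long, 17 mm wide with flat sides; everything is 14 mm thick, about 100 g, centre of mass some 20 mm ahead of the origin. Origin: underside of the handle 32 mm from its lens end, a good place to grip; x points along the handle to the lens, z is the lens axis (up).
- lens (a point): centre of the loupe's lens, 75 mm ahead of the loupe's origin along its x and 7 mm above its underside. Axes as the loupe.
- bottle: bystander: small clear laboratory bottle, 56 mm across and 105 mm high, blue cap. Origin: centre of its underside.
- vials: bystander: white rack of small capped vials, 75 x 110 mm, 42 mm high. Origin: centre of its underside.
Not all that is in view belongs to the job. Of the things like the viewer, leave any that is orange; of the rest the larger one is meant. There is more than one size of the dish; the one meant has the size given above.

How it is judged:
By the outcome, as a careful person would: the job done as asked, in the order asked, and still so for the second after the job is handed in, while the arm keeps its last pose, push and grip.
It also fails if it takes over 67 s, if anything falls off the work surface, if the arm or the gripper's body presses on something with over 40 N, if the wrist force passes 120 N, or if a joint passes its speed limit or range.

## Robot

A 6-joint arm with a two-finger parallel gripper is mounted at the origin on the work surface. World frame = base frame: x ahead of the robot, y to its left, z up, the work surface at z = 0. Lengths are in m, angles in rad, forces in N, time in s.
With the tool pointing down it reaches from about 0.375 to 0.9 m from the base axis. Payload 3.1 kg.
Tool frame: the origin (TCP) lies on the centre line of the jaws, within the pads' length; the fingertips stand tips_ahead ahead of it and the grasp point (between the pads) lies 11 mm behind it (tips_ahead is the distance from the TCP to the fingertips, in m); z points along the fingers, y is the line along which they close (so a half turn about z gives the same grasp; the last joint's range is limited). The gripper opens to 85 mm and grips with 20 to 120 N. Pads are 22 mm wide; open, the fingers measure 114 mm over their backs; the gripper's body (76 mm by 85 mm) begins 54 mm behind the grasp point. The pads swing forward as they close: fully open they stand 13 mm farther back than shut.
Start: joints at [1.165, 0.527, 1.433, -0, 1.181, -0.178], TCP at [0.14, 0.609, 0.239] pointing down, gripper open.
Joint ranges: [-3.08, 3.08], [-0.75, 2.2], [0.22, 2.44], [-1.43, 4.57], [0, 2.65], [-2.85, 2.85]. Speed limits (rad/s): [2.79, 2.79, 3.14, 3.14, 3.14, 3.14].

## Interface

Orientations are given as a unit quaternion [x, y, z, w].
In Python, from plant import observe, capture, camera_model, job_done, silhouettes, tips_ahead gives the robot as it stands.
- The arm moves only by the shell command python3 -m creep 'ROWS' [OPENING]. ROWS is JSON, a list of rows, each a list of 4 numbers: the shift along the tool's x, y, z scaled (see below), then the turn about the tool's z scaled (see below). In form: [[dx, dy, dz, spin], ...]. A call has 1 to 10 rows; each row is the pose to reach, as a shift and turn from the pose commanded when the call began, along the tool's axes at that moment, turning the shorter way round; what a row does not reach only later rows make up. The controller multiplies each number of a shift by 0.3 m and each number of a turn by 2 pi rad. A row lasts 1/10 s, in which the tool goes at most 50 mm and 8.59 degrees, less where a joint would pass 70% of its speed; a pose out of reach is approached as far as the arm can. A call with a number of a shift or a turn outside -1 to 1 is refused whole. A call with a gripper value outside its range is refused whole. OPENING is the opening, from 0 (shut) to 1 (fully open), set as the call begins (- or left out, the last holds). The fingers move at their own pace and stop on an object; the grip force is fixed at half the most. Time passes only in rows, so rows that repeat a pose let the fingers close. It gives the time, the measured TCP pose, the force, the opening and the grip force at its end, in the units of the state.
- observe(): the state, without advancing time (a new reading comes with each control period).
- capture(name): name is "scene" or "top" or "wrist"; returns the picture (420x560x3 uint8, red, green, blue); there is no depth.
- camera_model(name): a dict with "vertical_fov" (degrees; the focal length in pixels is half the picture's height over the tangent of half this angle, whatever the lens; pixels are square), "cx", "cy" (the principal point, pixels), "R" (3x3) and "t" (3): a world point X has camera coordinates R X + t; the wrist camera has in their place "tool_from_camera" (4x4, takes a point from camera to tool coordinates, whose origin is the TCP and whose axes are the flange's). Camera axes: x right, y down, z forward; pixel columns grow to the right and rows downward; lengths in m; the calibration is good to about 2 mm. A picture is of the moment at which its call begins: read the wrist's pose just before it. camera_model takes no time and is no camera call.
- job_done(): hands the job in; it is judged then, once.
Trained networks look in the newest picture that a camera, given by its name, has taken for a name from the list of things; names that differ only in an ending like _2 or _b are one class to them, and where a whole thing is asked for, a point or a joint stands for the part that bears it (a point fixed in the world has none). Each returns a list of dicts, best first, with "conf" (0 to 1); they miss things now and then, are a little off and sometimes report something else, mostly with a low value. They report only what shows in the picture. A call takes as long as a camera call. They do not tell look-alikes from the thing itself.
- silhouettes(label, camera): "pixels" (420x560 bool, what is visible of it) and "point" ([column, row] in pixels, amid what is visible of it).
The state is a dict: "t": time; "qpos": joint angles; "qd": joint speeds; "joint_torque": joint torques, N m; "position": TCP position; "tcp_rot": TCP orientation; "contact_force": force on the tool from outside, world axes, zero at the start; "ft_torque": the same for the moment, N m; "width": finger opening in m; "finger_force": force on a finger pad.
Only numpy, scipy, OpenCV 4.12 (cv2) and the standard library are available. Lean on these libraries where they do the work, as an engineer would, in place of code of your own. Each camera call takes 0.05 s, during which the arm holds its last target. There are 200 camera calls.

## Working session

There is one attempt and no reset: what is moved stays moved. The work goes in short steps, Python scripts to look and compute and a shell command to move; the robot and the scene stay as the last step left them, time stands still between calls to the robot, and variables do not carry over. Pictures are saved under pics/ and viewed, at most 10 in all, crops included, and the job is handed in when it is done.

```bash
mkdir -p pics; ls; cat > h.py <<'E'
import numpy as np, cv2
from plant import observe, capture, camera_model, silhouettes, tips_ahead
from scipy.spatial.transform import Rotation as Ro
def shot(c,name=None):
    o=observe(); im=capture(c)
    if name: cv2.imwrite('pics/'+name,im[:,:,::-1])
    return o,im
def cam(c,o=None):
    m=camera_model(c); f=210/np.tan(np.radians(m['vertical_fov'])/2)
    if c=='wrist':
        T=np.array(m['tool_from_camera']); W=np.eye(4); W[:3,:3]=Ro.from_quat(o['tcp_rot']).as_matrix(); W[:3,3]=o['position']
        M=np.linalg.inv(W@T); R,t=M[:3,:3],M[:3,3]
    else: R,t=np.array(m['R']),np.array(m['t'])
    return f,m['cx'],m['cy'],R,t
def proj(c,X,o=None):
    f,cx,cy,R,t=cam(c,o); p=np.atleast_2d(X)@R.T+t
    return np.c_[cx+f*p[:,0]/p[:,2],cy+f*p[:,1]/p[:,2]]
def atz(c,px,z,o=None):
    f,cx,cy,R,t=cam(c,o); px=np.atleast_2d(px).astype(float)
    d=np.c_[(px[:,0]-cx)/f,(px[:,1]-cy)/f,np.ones(len(px))]@R; C=-R.T@t
    return C+d*((z-C[2])/d[:,2])[:,None]
def tri(views):
    A=np.zeros((3,3));b=np.zeros(3)
    for c,px,o in views:
        f,cx,cy,R,t=cam(c,o); d=R.T@np.array([(px[0]-cx)/f,(px[1]-cy)/f,1]); d/=np.linalg.norm(d)
        P=np.eye(3)-np.outer(d,d); A+=P; b+=P@(-R.T@t)
    return np.linalg.solve(A,b)
E
python3 - <<'E'
from h import *
print(tips_ahead, observe()['tcp_rot'], camera_model('wrist'))
for c in ('scene','top','wrist'):
    o,im=shot(c,c+'0.png')
    m=camera_model(c)
    if c!='wrist': print(c,m['vertical_fov'],m['cx'],m['cy'],-np.array(m['R']).T@np.array(m['t']))
    if c=='wrist': continue
    for l in ('viewer','drawer','dish','loupe','pointer','bottle','vials'):
        for s in silhouettes(l,c):
            px=s['pixels']; ys,xs=np.nonzero(px)
            print(c,l,round(s['conf'],2),np.round(s['point']),px.sum(),xs.min(),xs.max(),ys.min(),ys.max(),np.round(atz(c,[xs.mean(),ys.mean()],.01)[0],3))
E
python3 -c "
import cv2,numpy as np
a=cv2.imread('pics/scene0.png');cv2.imwrite('pics/s.png',cv2.resize(a,(800,600)));a=cv2.imread('pics/top0.png');cv2.imwrite('pics/t.png',cv2.resize(a,(800,600)))"
```

```text
pics
0.008 [ 1.13165939e-01  9.93575451e-01 -1.08586538e-03 -3.38189772e-04] {'vertical_fov': 60.457295330573594, 'cx': 283.8038885860872, 'cy': 212.50791851929012, 'tool_from_camera': array([[ 1.07368948e-03, -9.47866339e-01, -3.18666364e-01,
         8.09351355e-02],
       [ 9.99999344e-01,  1.14464936e-03, -3.54157910e-05,
         2.90860036e-04],
       [ 3.98330684e-04, -3.18666117e-01,  9.47866946e-01,
        -1.35349729e-01],
       [ 0.00000000e+00,  0.00000000e+00,  0.00000000e+00,
         1.00000000e+00]])}
scene 45.98290836165928 285.6471315799705 212.31988167082207 [1.42532459 0.15695029 0.80664681]
scene viewer 0.98 [237. 176.] 3461 198 266 122 204 [ 0.283 -0.23   0.01 ]
scene viewer 0.87 [270. 261.] 7328 232 311 207 307 [ 0.608 -0.038  0.01 ]
scene drawer 0.93 [276. 218.] 1555 242 305 206 233 [ 0.463 -0.072  0.01 ]
scene dish 0.75 [191. 237.] 328 185 206 227 244 [ 0.569 -0.242  0.01 ]
scene loupe 0.61 [347. 245.] 683 336 362 212 259 [0.506 0.129 0.01 ]
scene pointer 0.72 [307. 248.] 165 294 311 242 260 [0.564 0.03  0.01 ]
scene pointer 0.57 [470. 260.] 71 468 476 25
[... 1026 characters left out ...]
 -0.346  0.01 ]
top dish 0.75 [379. 204.] 332 367 387 193 212 [ 0.567 -0.239  0.01 ]
top dish 0.39 [262. 132.] 53 257 266 129 135 [0.747 0.069 0.01 ]
top dish 0.36 [300. 179.] 6953 258 340 120 247 [ 0.617 -0.033  0.01 ]
top loupe 0.65 [238. 218.] 683 222 246 204 266 [0.496 0.131 0.01 ]
top loupe 0.49 [226. 160.] 1278 199 247 137 179 [0.676 0.169 0.01 ]
top pointer 0.63 [345. 277.] 67 339 347 268 282 [ 0.377 -0.152  0.01 ]
top pointer 0.58 [127. 188.] 27 123 128 178 188 [0.6   0.426 0.01 ]
top pointer 0.54 [265. 130.] 56 258 271 129 136 [0.746 0.063 0.01 ]
top bottle 0.97 [363. 125.] 508 349 374 111 137 [ 0.773 -0.195  0.01 ]
top vials 0.85 [224. 159.] 1268 199 247 137 179 [0.675 0.169 0.01 ]
```

View pics/s.png

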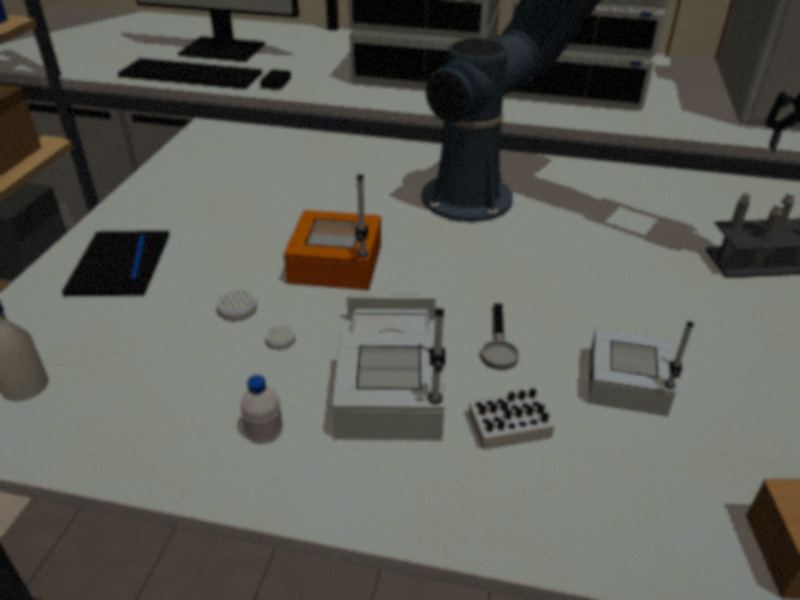

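View pics/t.png

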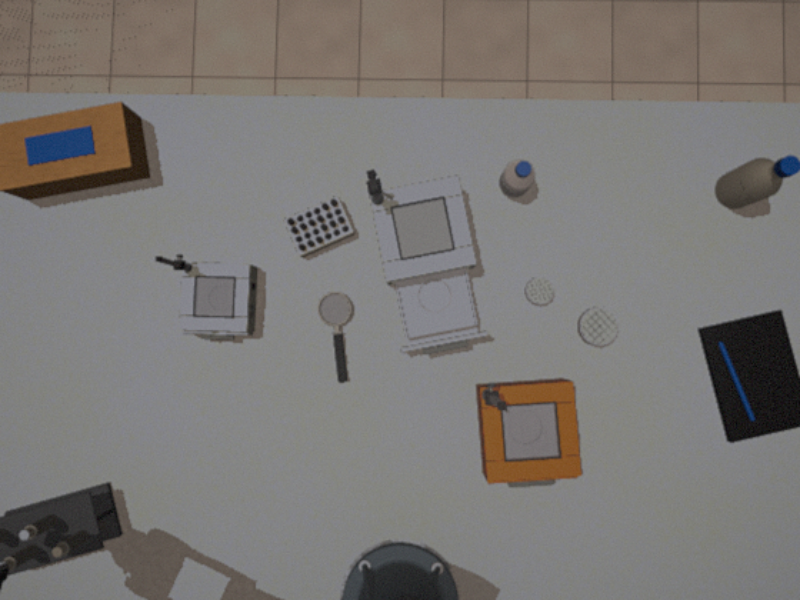

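The large white viewer is at about (300,160) in the 560-px top view. The smaller dish at (379,204) is about 20 px, or 52 mm, so it is the one meant. The loupe is at (238,218) with its handle towards the robot. Next I move the wrist camera over the area.

```bash
python3 -m creep '[[-0.63,-0.71,-0.12,0],[-0.63,-0.71,-0.12,0],[-0.63,-0.71,-0.12,0],[-0.63,-0.71,-0.12,0],[-0.63,-0.71,-0.12,0],[-0.63,-0.71,-0.12,0]]' 1 && python3 -m creep '[[-0.63,-0.71,-0.12,0],[-0.63,-0.71,-0.12,0],[-0.63,-0.71,-0.12,0],[-0.63,-0.71,-0.12,0],[-0.63,-0.71,-0.12,0],[-0.63,-0.71,-0.12,0]]'
python3 - <<'E'
from h import *
o,im=shot('wrist','w1.png'); print(o['position'],o['t'])
E
python3 -m creep '[[-0.5,-0.71,-0.12,-0.065],[-0.5,-0.71,-0.12,-0.065],[-0.5,-0.71,-0.12,-0.065],[-0.5,-0.71,-0.12,-0.065],[-0.5,-0.71,-0.12,-0.065],[-0.5,-0.71,-0.12,-0.065],[-0.5,-0.71,-0.12,-0.065]]'
python3 - <<'E'
from h import *
import pickle
o,im=shot('wrist','w2.png'); print(o['position'],o['tcp_rot'],o['t'],o['width'])
pickle.dump(o,open('w2.pkl','wb'))
for l in ('viewer','drawer','dish','loupe','pointer'):
        for s in silhouettes(l,'wrist'):
            px=s['pixels']; ys,xs=np.nonzero(px)
            print(l,round(s['conf'],2),np.round(s['point']),px.sum(),xs.min(),xs.max(),ys.min(),ys.max(),np.round(atz('wrist',[xs.mean(),ys.mean()],.01,o)[0],3))
cv2.imwrite('pics/w2b.png',cv2.resize(im[:,:,::-1],(800,600),interpolation=cv2.INTER_CUBIC))
E
```

```text
t: 1.45
position: [0.2776, 0.3567, 0.2759]
tcp_rot: [0.114, 0.994, -0.0, 0.0]
contact_force: [0.0, 0.7, -0.1]
width: 0.0854
finger_force: 0.0
t: 2.05
position: [0.4144, 0.1063, 0.3122]
tcp_rot: [0.114, 0.993, -0.0, 0.001]
contact_force: [0.4, 0.6, -0.3]
width: 0.0852
finger_force: 0.0
[0.41444776 0.10633955 0.31217224] 2.05
t: 2.8
position: [0.5133, -0.1364, 0.3478]
tcp_rot: [-0.088, 0.996, -0.001, 0.001]
contact_force: [-0.4, 0.3, 0.3]
width: 0.0854
finger_force: 0.0
[ 0.51331986 -0.13644165  0.34776179] [-0.0884703   0.99607705 -0.00136576  0.0012834 ] 2.8 0.08542651042520237
viewer 0.94 [340. 237.] 24325 282 415 121 375 [ 0.61  -0.034  0.01 ]
viewer 0.64 [558. 260.] 90 553 559 248 266 [0.59  0.277 0.01 ]
viewer 0.58 [243.  26.] 8539 157 321 0 61 [ 0.372 -0.214  0.01 ]
drawer 0.72 [346. 179.] 11020 282 414 121 234 [ 0.528 -0.052  0.01 ]
dish 0.8 [120. 120.] 2727 92 150 91 148 [ 0.504 -0.35   0.01 ]
dish 0.58 [200. 183.] 1228 180 220 162 200 [ 0.567 -0.243  0.01 ]
dish 0.47 [341. 237.] 24290 282 414 120 375 [ 0.61  -0.034  0.01 ]
loupe 0.78 [483. 184.] 3312 451 507 95 221 [0.487 0.126 0.01 ]
loupe 0.29 [402. 371.] 24 398 406 368 375 [0.826 0.114 0.01 ]
pointer 0.88 [294.  41.] 591 278 314 0 61 [ 0.373 -0.145  0.01 ]
pointer 0.43 [403. 370.] 31 398 406 368 375 [0.826 0.114 0.01 ]
```

View pics/w2b.png

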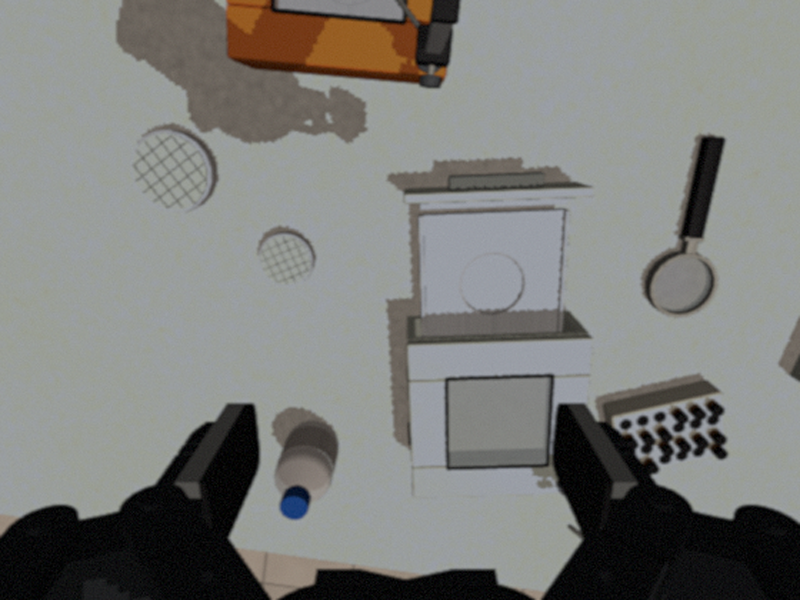

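The wrist view shows the small dish at about (200,179), the well at (344,198), the window corners, and the loupe with its lens at (476,197). Next I fit the viewer pose and triangulate.

```bash
cat > fit.py <<'E'
from h import *
import pickle
from scipy.optimize import least_squares
def fitview(obs,x0=(0.64,-0.03,0.19,0.12)):
    # obs: list (cam,o,localpoint,driven(0/1),px)
    def w(p,l,dr): 
        c,s=np.cos(p[2]),np.sin(p[2]); x=l[0]-dr*p[3]; y=l[1]
        return np.array([p[0]+c*x-s*y,p[1]+s*x+c*y,l[2]])
    def res(p): return np.concatenate([(proj(c,w(p,l,dr),o)[0]-px) for c,o,l,dr,px in obs])
    r=least_squares(res,x0,loss='soft_l1'); return r.x,res(r.x).reshape(-1,2)
if __name__=='__main__':
    o=pickle.load(open('w2.pkl','rb'))
    V=lambda x,y:np.array([x,y])*0.7
    q=[((-.045,-.045,.075),0,V(445,378)),((-.045,.045,.075),0,V(552,374)),((.045,.045,.075),0,V(549,466)),((.045,-.045,.075),0,V(447,468)),
       ((-.08,-.08,.075),0,V(408,348)),((-.08,.08,.075),0,V(591,337)),((0,0,.028),1,V(492,283)),((-.08,-.078,.056),1,V(404,200)),((-.08,.078,.056),1,V(592,189))]
    p,r=fitview([('wrist',o,l,d,x) for l,d,x in q]); print(p);print(np.round(r,1))
    # top view window etc
    q2=[((-.045,-.045,.075),0,V(455,249)),((-.045,.045,.075),0,V(402,260)),((.045,.045,.075),0,V(391,206)),((.045,-.045,.075),0,V(441,197)),((0,0,.028),1,V(435,295))]
    p2,r=fitview([('top',None,l,d,x) for l,d,x in q2]);print(p2);print(np.round(r,1))
    def sil(l,c,near):
        b=[s for s in silhouettes(l,c)]
        return min(b,key=lambda s:np.hypot(*(np.array(s['point'])-near)))['pixels']
    def cen(m): 
        cs,_=cv2.findContours(m.astype(np.uint8),0,2); return cv2.fitEllipse(cv2.convexHull(max(cs,key=len)))
    D=[cen(sil('dish','wrist',(200,183))),cen(sil('dish','top',(379,204))),cen(sil('dish','scene',(191,237)))]
    print(D)
    for i,j in ((0,1),(0,2),(1,2)):
        cs=['wrist','top','scene'];print('dish',tri([(cs[k],D[k][0],o if k==0 else None) for k in (i,j)]))
    for c,k in (('wrist',0),('top',1),('scene',2)): print(atz(c,D[k][0],.008,o))
    for c,n in (('wrist',(483,184)),('top',(238,218)),('scene',(347,245))):
        m=sil('loupe',c,n); ys,xs=np.nonzero(m); P=atz(c,np.c_[xs,ys],.010,o)
        X=P[:,:2]; mu=X.mean(0); d=np.linalg.svd(X-mu,full_matrices=False)[2][0]; d*=np.sign(d[0])
        a=(X-mu)@d; nrm=np.array([-d[1],d[0]]); b=(X-mu)@nrm
        print(c,mu,np.degrees(np.arctan2(d[1],d[0])),'len',np.ptp(a),'end',mu+d*a.max(),mu+d*a.min(),'wid',np.ptp(b))
E
python3 fit.py
```

```text
[ 0.66704085 -0.02325103  0.23084987  0.12179339]
[[ 2.4  2. ]
 [-0.7  1.6]
 [-1.2 -2. ]
 [ 2.7 -0.6]
 [-0.9 -1.2]
 [ 1.9  0.3]
 [-0.4 -2.2]
 [-1.8  0.2]
 [ 0.6  0.8]]
[ 0.66402737 -0.02232538  0.2346156   0.11607951]
[[-1.5 -0.8]
 [ 0.1 -0.9]
 [ 0.2  1.9]
 [ 0.5  0.5]
 [ 0.1 -0. ]]
[((199.95486450195312, 180.9011688232422), (38.047691345214844, 40.58155059814453), 108.80931854248047), ((377.2308654785156, 202.51002502441406), (19.476669311523438, 21.052858352661133), 68.86984252929688), ((195.37039184570312, 235.64398193359375), (18.613452911376953, 22.046794891357422), 85.01988220214844)]
dish [ 0.56704532 -0.24105349  0.00958187]
dish [ 0.56749956 -0.24300602  0.00866315]
dish [ 0.56744754 -0.24119272  0.00863477]
[[ 0.56768673 -0.24313381  0.008     ]]
[[ 0.56704725 -0.23960397  0.008     ]]
[[ 0.5667866  -0.24334008  0.008     ]]
wrist [0.48865035 0.12626322] 8.497214442257315 len 0.16717881446004534 end [0.55684995 0.13645233] [0.39150625 0.11174977] wid 0.07039727855253464
top [0.49597609 0.13098875] 7.680707590488587 len 0.16349911804164963 end [0.55456373 0.13889002] [0.39253148 0.11703795] wid 0.063762539261043
scene [0.50427453 0.12899607] 7.355291877600477 len 0.1797331485403486 end [0.56842668 0.13727708] [0.39017249 0.11426732] wid 0.06273908818120161
```

```bash
python3 -m creep '[[-0.115,-0.379,0.66,-0.009],[-0.115,-0.379,0.66,-0.009],[-0.115,-0.379,0.66,-0.009],[-0.115,-0.379,0.66,-0.009],[-0.115,-0.379,0.66,-0.009],[-0.115,-0.379,0.66,-0.009],[-0.115,-0.379,0.66,-0.009]]'
cat > toolrel.py <<'E'
from h import *
def rel(target,o=None,yaw=None):
    o=o or observe(); R=Ro.from_quat(o['tcp_rot']).as_matrix()
    d=R.T@(np.array(target)-o['position']); y=np.arctan2(-R[1,0],-R[0,0])
    print('pos',np.round(o['position'],4),'rows',np.round(d/.3,4),'spin',None if yaw is None else round(-(yaw-y)/2/np.pi,4),'yaw',round(y,4),'F',np.round(o['contact_force'],1),'t',o['t'],'w',o['width'])
E
python3 - <<'E'
from toolrel import *
o,im=shot('wrist','w3.png')
for s in silhouettes('dish','wrist'):
    m=s['pixels'].astype(np.uint8); cs,_=cv2.findContours(m,0,2); 
    if m.sum()<200: continue
    e=cv2.fitEllipse(cv2.convexHull(max(cs,key=len))); print(s['conf'],e,[np.round(atz('wrist',e[0],z,o)[0],4) for z in(.004,.008,.016)], 'diam',e[1][1]*np.abs(atz('wrist',[[280,200],[281,200]],.012,o)[0]-atz('wrist',[[280,200],[281,200]],.012,o)[1]).max())
rel([.567,-.242,.02],o,.232)
cv2.imwrite('pics/w3b.png',im[:,:,::-1])
E
```

```text
t: 4.1
position: [0.5655, -0.2377, 0.1492]
tcp_rot: [-0.119, 0.993, 0.001, -0.0]
contact_force: [1.0, 0.1, -0.1]
width: 0.0853
finger_force: 0.0
0.57 ((151.086669921875, 82.00547790527344), (101.5901870727539, 114.45435333251953), 137.7188720703125) [array([ 0.5034, -0.3528,  0.004 ]), array([ 0.5032, -0.3515,  0.008 ]), array([ 0.5027, -0.3487,  0.016 ])] diam 0.08770946640357892
pos [ 0.5655 -0.2377  0.1492] rows [-0.0017 -0.0158  0.4308] spin 0.0009 yaw 0.2378 F [ 1.   0.1 -0.1] t 4.1 w 0.0852513591768063
```

View pics/w3b.png

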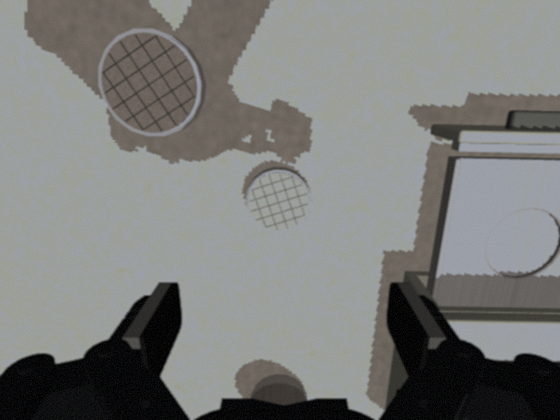

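The dish top is centred at about (279,198), and the well rim at (523,242).

```bash
python3 - <<'E'
from toolrel import *
o=observe()
print(atz('wrist',[[279,198],[248,198],[311,198]],.016,o), 'well',atz('wrist',[[523,242],[486,242],[559,242]],.028,o))
P=atz('wrist',[279,198],.016,o)[0]
rel([P[0],P[1],.018],o,.232)
E
```

```text
[[ 0.56572269 -0.24205799  0.016     ]
 [ 0.57149531 -0.26559517  0.016     ]
 [ 0.55976618 -0.21777103  0.016     ]] well [[ 0.5517071  -0.05016276  0.028     ]
 [ 0.55855782 -0.07806004  0.028     ]
 [ 0.54504468 -0.02303225  0.028     ]]
pos [ 0.5664 -0.2376  0.1513] rows [ 0.0065 -0.0133  0.4443] spin 0.0011 yaw 0.2388 F [0.5 0.1 0.5] t 4.2 w 0.08554000210989592
```

```bash
python3 -m creep '[[0.004,-0.014,0.15,0.001],[0.004,-0.014,0.29,0.001],[0.004,-0.014,0.37,0.001],[0.004,-0.014,0.42,0.001],[0.004,-0.014,0.445,0.001],[0.004,-0.014,0.457,0.001],[0.004,-0.014,0.457,0.001]]' && python3 -m creep '[[0,0,0,0],[0,0,0,0],[0,0,0,0],[0,0,0,0],[0,0,0,0],[0,0,0,0]]' 0
python3 - <<'E'
from toolrel import *
o,im=shot('wrist','w4.png'); rel([.5517,-.05,.09],o,.235)
E
```

```text
t: 4.9
position: [0.5664, -0.2426, 0.0134]
tcp_rot: [-0.116, 0.993, -0.001, 0.001]
contact_force: [1.0, 0.8, -0.7]
width: 0.0853
finger_force: 0.0
t: 5.5
position: [0.5663, -0.2428, 0.0139]
tcp_rot: [-0.116, 0.993, -0.001, 0.001]
contact_force: [-0.9, 0.9, 5.8]
width: 0.049
finger_force: 60.8
pos [ 0.5663 -0.2428  0.0139] rows [-0.1008  0.6363 -0.2547] spin -0.0005 yaw 0.2319 F [-0.9  0.9  5.8] t 5.5 w 0.04899939686078359
```

View pics/w4.png

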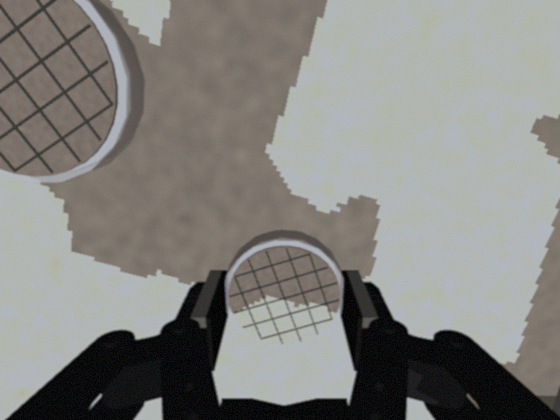

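Gripped: the disc is centred between the pads at about (284,290). Next I lift it and carry it over the well.

```bash
python3 -m creep '[[0,0,-0.02,0],[0,0,-0.06,0],[0,0,-0.13,0],[-0.02,0.04,-0.2,0],[-0.03,0.12,-0.26,0],[-0.05,0.22,-0.29,0],[-0.06,0.32,-0.3,0],[-0.08,0.42,-0.3,0],[-0.09,0.52,-0.3,0],[-0.1,0.58,-0.3,0]]' && python3 -m creep '[[0,0.04,0,0],[0,0.056,0,0],[0,0.056,0,0],[0,0.056,0,0]]'
python3 - <<'E'
from toolrel import *
o,im=shot('wrist','w5.png'); rel([.5517,-.05,.09],o,.235)
cv2.imwrite('pics/w5b.png',cv2.resize(im[:,:,::-1],(800,600),interpolation=cv2.INTER_CUBIC))
E
```

```text
t: 6.55
position: [0.5539, -0.0639, 0.1031]
tcp_rot: [-0.116, 0.993, 0.0, -0.0]
contact_force: [-0.1, -0.7, 0.7]
width: 0.0491
finger_force: 62.0
t: 6.95
position: [0.5514, -0.0506, 0.1024]
tcp_rot: [-0.115, 0.993, -0.0, 0.0]
contact_force: [-0.2, -0.2, -1.1]
width: 0.0492
finger_force: 62.0
pos [ 0.5514 -0.0506  0.1024] rows [-0.0015  0.0018  0.0412] spin -0.0006 yaw 0.2312 F [-0.2 -0.2 -1.1] t 6.95 w 0.04921354817499399
```

View pics/w5b.png

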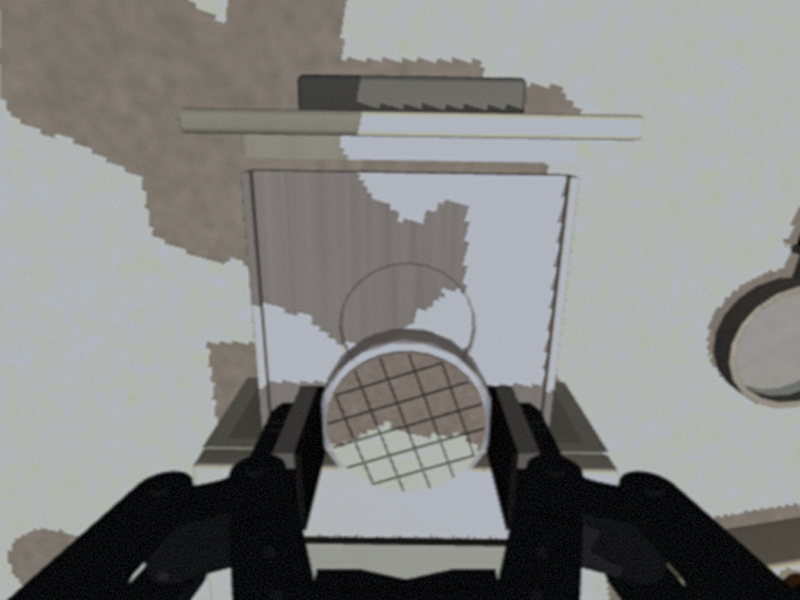

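```bash
python3 - <<'E'
from toolrel import *
from scipy.optimize import least_squares
o=observe()
a=np.linspace(0,2*np.pi,720)
def box(c,r,z):
    q=proj('wrist',np.c_[c[0]+r*np.cos(a),c[1]+r*np.sin(a),np.full(720,z)],o)/.7
    return np.array([q[:,0].min(),q[:,0].max(),q[:,1].min()])
f=least_squares(lambda p:box(p[:2],p[2],.028)-[340,475,262],[.55,-.05,.029]); w=f.x; print('well',w)
for z in (.105,.1):
    f=least_squares(lambda p:box(p[:2],p[2],z)-[322,490,342],[.55,-.05,.026]);print('dish',z,f.x)
rel([w[0],w[1],.038],o,.225)
E
```

```text
well [ 0.55191642 -0.04999196  0.02943584]
dish 0.105 [ 0.55105536 -0.05086796  0.02467012]
dish 0.1 [ 0.55401347 -0.05016856  0.02560022]
pos [ 0.5514 -0.0508  0.1023] rows [-0.0021  0.0023  0.2144] spin 0.0009 yaw 0.2308 F [-0.2  0.2  0.4] t 7.0 w 0.049213129301692235
```

```bash
python3 -m creep '[[-0.001,0.002,0.04,0],[-0.001,0.002,0.1,0],[-0.001,0.002,0.15,0],[-0.001,0.002,0.185,0],[-0.001,0.002,0.2,0],[-0.001,0.002,0.207,0],[-0.001,0.002,0.212,0],[-0.001,0.002,0.212,0]]' && python3 -m creep '[[0,0,0.003,0],[0,0,0.005,0],[0,0,0.007,0],[0,0,0.007,0]]'; python3 -c "
from h import *
shot('wrist','w6.png')"
```

```text
t: 7.8
position: [0.5514, -0.0492, 0.0389]
tcp_rot: [-0.116, 0.993, -0.0, 0.0]
contact_force: [-0.1, 0.6, -0.6]
width: 0.049
finger_force: 62.0
t: 8.2
position: [0.5515, -0.0491, 0.0378]
tcp_rot: [-0.116, 0.993, -0.0, 0.001]
contact_force: [-1.6, 0.4, 7.1]
width: 0.0492
finger_force: 62.8
```

View pics/w6.png

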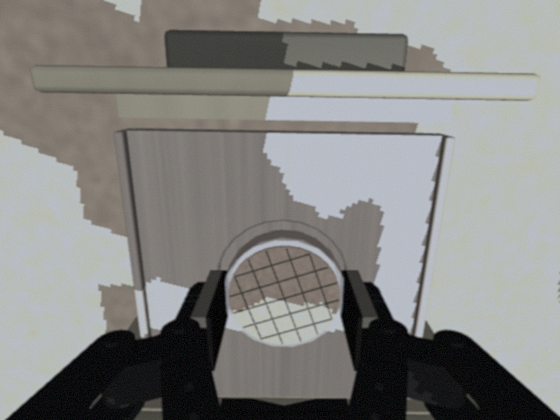

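The dish sits within the well's rim and made contact at floor depth. Now I release it.

```bash
python3 -m creep '[[0,0,-0.001,0],[0,0,-0.002,0],[0,0,-0.002,0],[0,0,-0.002,0]]' 0.76 && python3 -m creep '[[0,0,-0.03,0],[0,0,-0.09,0],[0,0,-0.2,0],[0,0,-0.33,0],[0.05,0,-0.36,0],[0.15,0,-0.36,0],[0.15,0,-0.36,0],[0.15,0,-0.36,0]]' 0.76; python3 - <<'E'
from toolrel import *
o,im=shot('wrist','w7.png'); rel([.5517,-.05,.09],o,.235)
cv2.imwrite('pics/w7b.png',im[:,:,::-1])
E
```

```text
t: 8.65
position: [0.551, -0.0491, 0.037]
tcp_rot: [-0.116, 0.993, 0.0, -0.0]
contact_force: [-0.0, 0.3, 0.3]
width: 0.0649
finger_force: 0.0
t: 9.45
position: [0.5063, -0.0594, 0.1452]
tcp_rot: [-0.115, 0.993, 0.0, -0.0]
contact_force: [-0.8, -1.1, 0.1]
width: 0.065
finger_force: 0.0
pos [ 0.5063 -0.0594  0.1452] rows [-0.1547 -0.0041  0.1838] spin -0.0006 yaw 0.2311 F [-0.8 -1.1  0.1] t 9.45 w 0.06501731315478368
```

View pics/w7b.png

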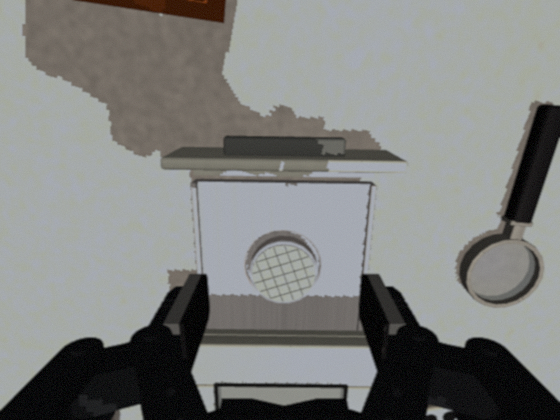

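The dish lies flat in the well, centred at about (284,268). Now I close the fingers, move in front of the pull and lower.

```bash
python3 -m creep '[[0.15,0,0,0],[0.26,0,0,0],[0.265,0,0.1,0],[0.265,0,0.22,0],[0.265,0,0.31,0],[0.265,0,0.34,0],[0.265,0,0.344,0],[0.265,0,0.344,0]]' 0 && python3 -m creep '[[-0.02,0,0,0],[-0.04,0,0,0],[-0.06,0,0,0],[-0.085,0,0,0],[-0.12,0,0,0],[-0.155,0,0,0]]'
```

```text
t: 10.3
position: [0.4306, -0.0778, 0.0421]
tcp_rot: [-0.116, 0.993, -0.0, 0.0]
contact_force: [-0.1, -0.1, -0.1]
width: 0.0002
finger_force: 0.0
t: 10.9
position: [0.4759, -0.0668, 0.0421]
tcp_rot: [-0.116, 0.993, 0.0, -0.0]
contact_force: [-2.0, -1.3, 0.9]
width: 0.0001
finger_force: 1.0
```

```bash
python3 -m creep '[[-0.04,0,0,0],[-0.085,0,0,0],[-0.13,0,0,0],[-0.17,0,0,0],[-0.205,0,0,0],[-0.23,0,0,0],[-0.245,0,0,0],[-0.255,0,0,0],[-0.262,0,0,0],[-0.268,0,0,0]]' && python3 -m creep '[[-0.005,0,0,0],[-0.01,0,0,0],[-0.01,0,0,0]]'
```

```text
t: 11.9
position: [0.5532, -0.0486, 0.0418]
tcp_rot: [-0.116, 0.993, 0.0, -0.0]
contact_force: [-1.4, -1.2, -0.1]
width: -0.0002
finger_force: 0.8
t: 12.2
position: [0.5565, -0.0478, 0.0419]
tcp_rot: [-0.116, 0.993, 0.0, 0.0]
contact_force: [-0.8, -1.3, -0.7]
width: 0.0002
finger_force: 0.5
```

```bash
python3 -m creep '[[-0.005,0,0,0],[-0.01,0,0,0],[-0.01,0,0,0]]' && python3 -m creep '[[-0.005,0,0,0],[-0.01,0,0,0],[-0.01,0,0,0]]'
```

```text
t: 12.5
position: [0.5569, -0.0475, 0.0419]
tcp_rot: [-0.116, 0.993, 0.0, -0.003]
contact_force: [-5.5, -4.8, 2.8]
width: -0.0001
finger_force: 3.4
t: 12.8
position: [0.557, -0.0474, 0.0419]
tcp_rot: [-0.117, 0.993, 0.0, -0.006]
contact_force: [-10.8, -10.2, 7.8]
width: 0.0
finger_force: 6.5
```

The force rose with no further travel, so the drawer is shut. Next I retreat and go over the loupe.

```bash
python3 -m creep '[[0.08,0,0,0],[0.2,0,0,0],[0.22,0,-0.1,0],[0.22,0,-0.25,0],[0.22,0.1,-0.4,0.0145],[0.22,0.25,-0.5,0.0145],[0.22,0.4,-0.53,0.0145],[0.22,0.55,-0.53,0.0145],[0.22,0.62,-0.53,0.0145],[0.22,0.62,-0.53,0.0145]]' && python3 -m creep '[[0,0,0,0],[0,0,0,0]]' 0.7
python3 - <<'E'
from toolrel import *
o,im=shot('wrist','w8.png'); rel([.45,.121,.012],o,.14)
cv2.imwrite('pics/w8b.png',cv2.resize(im[:,:,::-1],(800,600),interpolation=cv2.INTER_CUBIC))
E
```

```text
t: 13.8
position: [0.4544, 0.1223, 0.2015]
tcp_rot: [-0.073, 0.997, 0.001, 0.001]
contact_force: [0.0, -0.1, 0.6]
width: 0.0001
finger_force: 0.0
t: 14.0
position: [0.4559, 0.1187, 0.201]
tcp_rot: [-0.07, 0.998, -0.0, 0.0]
contact_force: [-0.2, 0.1, -0.2]
width: 0.0284
finger_force: 0.0
pos [0.4559 0.1187 0.201 ] rows [0.0191 0.0104 0.6298] spin -0.0 yaw 0.1399 F [-0.2  0.1 -0.2] t 14.0 w 0.028417119440580202
```

View pics/w8b.png

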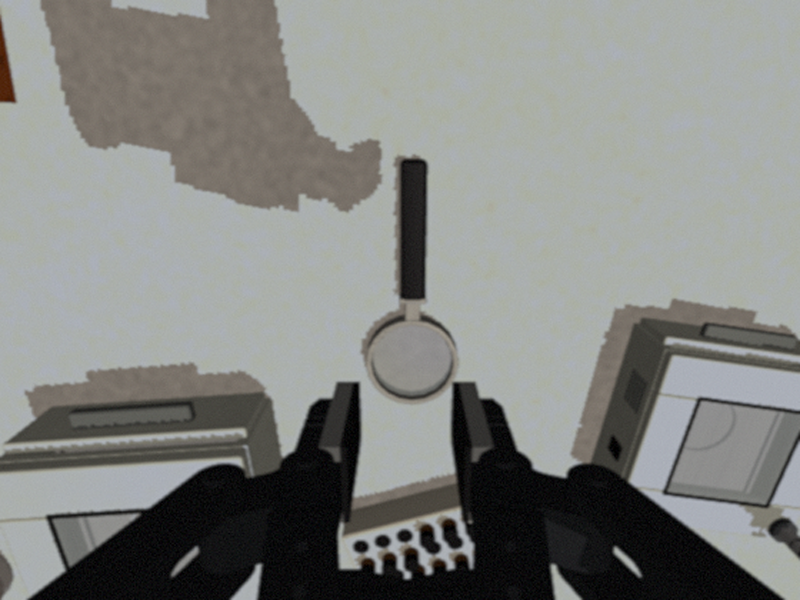

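The drawer is shut (lower left). The loupe's handle runs from (413,158) to (412,299) in the 800-px view, with the lens at (412,358).

```bash
python3 - <<'E'
from toolrel import *
import cv2
o=observe()
q=atz('wrist',np.array([[413,160],[412.5,298],[412,358]])*.7,.014,o)[:,:2]; print(q,np.linalg.norm(q[1]-q[0]),np.linalg.norm(q[2]-q[0]))
d=(q[1]-q[0])/np.linalg.norm(q[1]-q[0]); yaw=np.arctan2(d[1],d[0])
g=[q[1]-.032*d,q[2]-.075*d,q[0]+.060*d]; print(yaw,g)
G=np.mean(g,0); rel([*G,.0115],o,yaw)
# height check: lens triangulated from w2 & now
import pickle
print('lens tri',tri([('wrist',np.array([412,358])*.7,o),('wrist',np.array([680,282])*.7,pickle.load(open('w2.pkl','rb')))]))
print('handle end tri',tri([('wrist',np.array([413,160])*.7,o),('wrist',np.array([711,138])*.7,pickle.load(open('w2.pkl','rb')))]))
E
```

```text
[[0.39193767 0.11387673]
 [0.47863499 0.12619856]
 [0.52141622 0.1320834 ]] 0.08756855866437535 0.13075235284929768
0.14117913416592964 [array([0.44695336, 0.12169582]), array([0.44716241, 0.12153011]), array([0.45134072, 0.12231937])]
pos [0.4559 0.1185 0.2009] rows [0.0232 0.0147 0.6312] spin -0.0003 yaw 0.1392 F [-0.7  0.3  0.5] t 14.05 w 0.03564378430412162
lens tri [0.52403456 0.13239427 0.00711258]
handle end tri [0.39271283 0.11414162 0.00551397]
```

```bash
python3 -m creep '[[0.023,0.0147,0.16,0],[0.023,0.0147,0.32,0],[0.023,0.0147,0.46,0],[0.023,0.0147,0.55,0],[0.023,0.0147,0.6,0],[0.023,0.0147,0.62,0],[0.023,0.0147,0.63,0],[0.023,0.0147,0.63,0]]' 0.5 && python3 -m creep '[[0,0,0,0],[0,0,0,0],[0,0,0,0],[0,0,0,0],[0,0,0,0]]' 0 && python3 -m creep '[[0,0,-0.02,0],[0,0,-0.06,0],[0,0,-0.14,0],[0,0,-0.26,0],[0,0,-0.4,0],[0,0,-0.54,0],[0,0,-0.62,0],[0,0,-0.65,0],[0,0,-0.65,0]]'
python3 - <<'E'
from toolrel import *
o,im=shot('wrist','w9.png'); rel([.58,-.04,.2],o,.232)
o,im2=shot('top','t9.png');o,im3=shot('scene','s9.png')
c=im3[130:330,190:400]
cv2.imwrite('pics/c9.png',np.vstack([np.hstack([cv2.resize(im,(400,300)),cv2.resize(im2[90:240,200:400],(400,300))]),np.hstack([cv2.resize(im3[130:280,200:400],(800,300),interpolation=cv2.INTER_CUBIC)])])[:,:,::-1])
E
```

```text
t: 14.85
position: [0.4484, 0.1223, 0.0121]
tcp_rot: [-0.07, 0.998, -0.0, 0.0]
contact_force: [-0.2, -0.2, -0.2]
width: 0.0425
finger_force: 0.0
t: 15.35
position: [0.4484, 0.1228, 0.013]
tcp_rot: [-0.07, 0.998, -0.0, 0.001]
contact_force: [0.0, -1.7, 7.0]
width: 0.0153
finger_force: 59.3
t: 16.25
position: [0.448, 0.1229, 0.2082]
tcp_rot: [-0.07, 0.998, -0.0, 0.002]
contact_force: [-0.2, -0.3, -0.6]
width: 0.0152
finger_force: 58.7
pos [0.448  0.1229 0.2082] rows [-0.3592 -0.5993  0.0288] spin -0.0145 yaw 0.1409 F [-0.2 -0.3 -0.6] t 16.25 w 0.015228086877465949
```

View pics/c9.png

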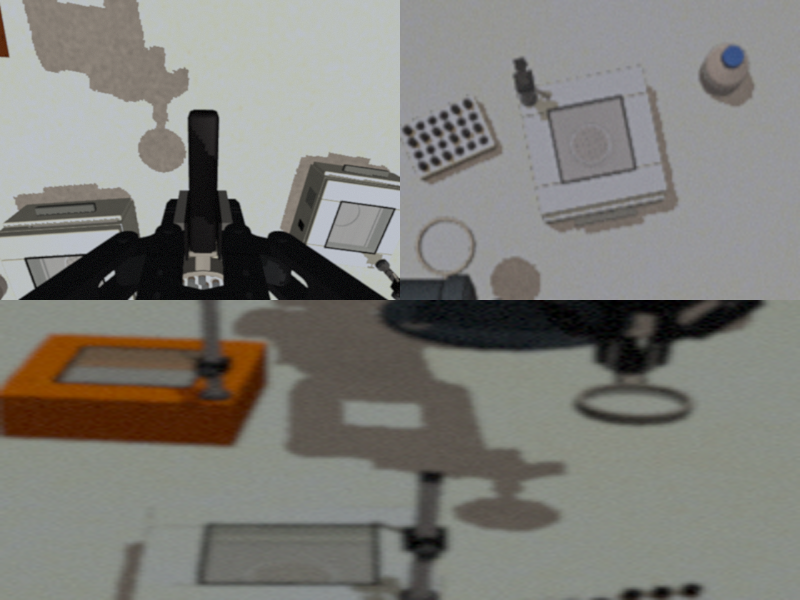

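Loupe held and level; dish centred under the window. I raise it and get wrist views beside the pointer to measure its height.

```bash
python3 -m creep '[[0,0,-0.08,0],[0,0,-0.2,0],[-0.06,-0.04,-0.29,-0.004],[-0.16,-0.115,-0.307,-0.01],[-0.28,-0.2,-0.307,-0.0145],[-0.4,-0.29,-0.307,-0.0145],[-0.52,-0.375,-0.307,-0.0145],[-0.64,-0.46,-0.307,-0.0145],[-0.75,-0.545,-0.307,-0.0145],[-0.82,-0.6,-0.307,-0.0145]]' && python3 -m creep '[[-0.03,-0.02,0,0],[-0.04,-0.027,0,0],[-0.04,-0.027,0,0],[-0.04,-0.027,0,0]]'
cat > meas.py <<'E'
from toolrel import *
import pickle,sys
P=np.array([.666,-.0233]); PT=np.array([.697,.0268])
def tip(c,name,o=None):
    o2,im=shot(c,name+'.png'); o=o2
    a,b=proj(c,[[*PT,.14],[*P,.14]],o); d=(b-a)/np.linalg.norm(b-a)
    out=[]
    for s in silhouettes('pointer',c):
        ys,xs=np.nonzero(s['pixels']); q=np.c_[xs,ys]
        if np.linalg.norm(q.mean(0)-a)>80 or len(q)<15: continue
        k=q@d; e=q[k>=k.max()-2].mean(0)+d*1.0
        out.append((s['conf'],len(q),np.round(e,1),np.round(q.mean(0)))); 
    print(c,name,'expect z.14',np.round(a),'z.16',np.round(proj(c,[*PT,.16],o)),out)
    r=[(c,x[2],o) for x in out[:1]]
    pickle.dump(r,open(name+'.pkl','wb'))
for a in sys.argv[1:]:
    c,n=a.split(':'); tip(c,n)
rel([.7395,-.066,.3],None,.232)
E
python3 meas.py wrist:B scene:S
```

```text
t: 17.4
position: [0.7182, -0.0229, 0.295]
tcp_rot: [-0.115, 0.993, 0.0, -0.002]
contact_force: [0.0, -0.4, -1.4]
width: 0.0151
finger_force: 58.8
t: 17.8
position: [0.7291, -0.0254, 0.2977]
tcp_rot: [-0.116, 0.993, 0.001, -0.001]
contact_force: [-0.2, 0.3, 0.0]
width: 0.015
finger_force: 58.8
wrist B expect z.14 [354. 171.] z.16 [[359. 176.]] [(0.79, 942, array([355.7, 177.1]), array([380., 208.]))]
scene S expect z.14 [294. 247.] z.16 [[294. 239.]] [(0.51, 169, array([294.2, 241.7]), array([305., 251.]))]
pos [ 0.7296 -0.0255  0.2994] rows [-0.0009 -0.1391 -0.0019] spin 0.0001 yaw 0.2325 F [ 1.2  0.9 -2.1] t 18.0 w 0.01509430608998408
```

```bash
python3 -m creep '[[0,-0.1,0,0],[0,-0.2,0,0],[0,-0.3,0,0],[0,-0.36,0,0],[0,-0.36,0,0],[0,-0.36,0,0]]'
python3 meas.py wrist:A top:T scene:S2
python3 - <<'E'
from h import *
import pickle
L=lambda n:pickle.load(open(n+'.pkl','rb'))
for k in (['A','B'],['A','S'],['B','S'],['A','T'],['B','S','A'],['S','T']):
    v=sum([L(i) for i in k],[]); print(k,tri(v) if len(v)>1 else None)
# refine viewer pose (window corners by line detection) in B via saved image: dark frame corners
from fit import fitview
for n in ('A','B'):
    o=L(n)[0][2]; print(n,np.round(proj('wrist',[[.666,-.0233,.075]],o)))
E
```

```text
t: 18.6
position: [0.7546, -0.1304, 0.2989]
tcp_rot: [-0.116, 0.993, 0.001, -0.0]
contact_force: [-0.3, -0.0, -0.9]
width: 0.0151
finger_force: 58.8
wrist A expect z.14 [484. 169.] z.16 [[498. 175.]] [(0.75, 1139, array([492.5, 174.3]), array([513., 207.]))]
top T expect z.14 [275. 141.] z.16 [[275. 139.]] [(0.51, 96, array([272.4, 137.3]), array([263., 132.]))]
scene S2 expect z.14 [294. 247.] z.16 [[294. 239.]] [(0.59, 195, array([294.2, 241.7]), array([305., 250.]))]
pos [ 0.7549 -0.1297  0.2992] rows [ 0.0008  0.2186 -0.0025] spin 0.0002 yaw 0.2335 F [-0.8 -0.9 -0.7] t 18.9 w 0.015008037367516101
['A', 'B'] [0.69855407 0.02531418 0.15584529]
['A', 'S'] [0.69799594 0.02688739 0.15385422]
['B', 'S'] [0.69896506 0.02660239 0.15475409]
['A', 'T'] [0.70101962 0.03241138 0.14557701]
['B', 'S', 'A'] [0.69858851 0.02647587 0.15429595]
['S', 'T'] [0.70093959 0.03016954 0.15732201]
A [[413. 113.]]
B [[301. 114.]]
```

```bash
cat > win.py <<'E'
from h import *
import pickle
def quad(img,c,o,P=(.666,-.0233),yaw=.231,h=.045,z=.075):
    R=np.array([[np.cos(yaw),-np.sin(yaw)],[np.sin(yaw),np.cos(yaw)]])
    L=np.array([[-h,-h],[-h,h],[h,h],[h,-h]]); g=cv2.cvtColor(img,cv2.COLOR_BGR2GRAY).astype(float); g=cv2.GaussianBlur(g,(0,0),.8)
    # for each side sample normal profiles, find darkest frame line, fit lines
    lines=[]
    for i in range(4):
        a,b=L[i],L[(i+1)%4]; n=(a+b); n/=np.linalg.norm(n); pts=[]
        for t in np.linspace(.15,.85,25):
            s=np.linspace(-.012,.012,49); X=(a+(b-a)*t)[None]+s[:,None]*n
            W=np.c_[X@R.T+np.array(P),np.full(49,z)]; q=proj(c,W,o).astype(np.float32)
            v=cv2.remap(g.astype(np.float32),q[:,0:1],q[:,1:2],1)[:,0]
            k=v.argmin(); pts.append(s[k]) if 0<k<48 else None
        lines.append((np.median(pts),np.std(pts),len(pts)))
    m=[l[0] for l in lines] # sides: -x,+y,+x,-y offsets outward
    off=np.array([(m[2]-m[0])/2,(m[1]-m[3])/2]); print(c,np.round(lines,4).tolist(),'centre',np.array(P)+R@off)
if __name__=='__main__':
    quad(cv2.imread('pics/A.png' ),'wrist',pickle.load(open('A.pkl','rb'))[0][2])
    quad(cv2.imread('pics/B.png' ),'wrist',pickle.load(open('B.pkl','rb'))[0][2])
    quad(cv2.imread('pics/w2.png'),'wrist',pickle.load(open('w2.pkl','rb')))
    quad(cv2.imread('pics/top0.png'),'top',None)
    quad(cv2.imread('pics/scene0.png'),'scene',None)
E
ls pics; python3 - <<'E'
E
grep -n "imwrite" h.py; python3 win.py
python3 - <<'E'
from toolrel import *
x=np.array([np.cos(.232),np.sin(.232)]); t=np.array([.666,-.0233])-.075*x
rel([*t,.2],None,.232)
E
```

```text
A.png
B.png
S.png
S2.png
T.png
c9.png
s.png
s9.png
scene0.png
t.png
t9.png
top0.png
w1.png
w2.png
w2b.png
w3.png
w3b.png
w4.png
w5.png
w5b.png
w6.png
w7.png
w7b.png
w8.png
w8b.png
w9.png
wrist0.png
6:    if name: cv2.imwrite('pics/'+name,im[:,:,::-1])
wrist [[0.001, 0.0004, 25.0], [-0.0005, 0.0003, 25.0], [0.0015, 0.0003, 25.0], [0.003, 0.0004, 25.0]] centre [ 0.66664402 -0.02494628]
wrist [[0.0015, 0.0004, 25.0], [-0.0005, 0.0003, 25.0], [-0.0025, 0.003, 25.0], [0.0035, 0.0003, 25.0]] centre [ 0.66451103 -0.02570478]
wrist [[0.001, 0.0004, 25.0], [0.0093, 0.0048, 20.0], [0.002, 0.0006, 25.0], [0.003, 0.0003, 25.0]] centre [ 0.66577125 -0.02014353]
top [[0.002, 0.0006, 25.0], [0.002, 0.0006, 25.0], [0.0, 0.0006, 25.0], [0.0, 0.0006, 25.0]] centre [ 0.66479761 -0.02255551]
scene [[-0.002, 0.0002, 25.0], [-0.0025, 0.0005, 25.0], [-0.0005, 0.0007, 25.0], [0.003, 0.0008, 25.0]] centre [ 0.66735969 -0.02580524]
pos [ 0.7549 -0.1297  0.2992] rows [0.4562 0.414  0.3308] spin 0.0002 yaw 0.2335 F [-0.8 -0.9 -0.7] t 18.9 w 0.015008037367516101
```

```bash
python3 -m creep '[[0.06,0.06,0,0],[0.15,0.14,0,0],[0.24,0.22,0,0],[0.33,0.3,0.02,0],[0.41,0.37,0.06,0],[0.456,0.409,0.13,0],[0.456,0.409,0.2,0],[0.456,0.409,0.27,0],[0.456,0.409,0.31,0],[0.456,0.409,0.33,0]]' && python3 -m creep '[[0,0,0,0],[0,0,0,0],[0,0,0,0],[0,0,0,0]]'
cat > lens.py <<'E'
from toolrel import *
W=np.array([.6663,-.0247])
o=observe(); R=Ro.from_quat(o['tcp_rot']).as_matrix(); print(R[2])
Lp=np.array(o['position'])+R@np.array([-.075,0,.006]); print('lens from kinematics',Lp)
a=np.linspace(0,2*np.pi,400); 
v=[]
for c in ('scene','top'):
    oo,im=shot(c,c+str(int(o['t']*100))+'.png')
    e0=proj(c,Lp)[0]
    for s in silhouettes('loupe',c):
        ys,xs=np.nonzero(s['pixels']); q=np.c_[xs,ys]
        if len(q)<30 or np.linalg.norm(q.mean(0)-e0)>60: continue
        e=cv2.fitEllipse(cv2.convexHull(q.astype(np.float32))); ring=proj(c,Lp+.032*np.c_[np.cos(a),np.sin(a),0*a])
        print(c,s['conf'],len(q),'box',xs.min(),xs.max(),ys.min(),ys.max(),'expect ring box',np.round([*ring.min(0),*ring.max(0)],1)); break
rel([*(np.array(o['position'])[:2]+W-Lp[:2]),.160],o,.232)
E
python3 lens.py
```

```text
t: 19.9
position: [0.5932, -0.0427, 0.1991]
tcp_rot: [-0.116, 0.993, 0.0, -0.001]
contact_force: [-0.3, 0.0, -0.9]
width: 0.0147
finger_force: 58.9
t: 20.3
position: [0.5942, -0.0433, 0.2009]
tcp_rot: [-0.116, 0.993, -0.0, 0.001]
contact_force: [0.0, -0.4, -2.1]
width: 0.0149
finger_force: 58.9
[-1.57135119e-03 -8.31078894e-04 -9.99998420e-01]
lens from kinematics [ 0.66718277 -0.02611445  0.19499483]
scene 0.62 859 box 255 286 174 226 expect ring box [255.5 202.9 287.5 222.7]
pos [ 0.5942 -0.0433  0.2009] rows [0.002  0.0054 0.1362] spin -0.0 yaw 0.2319 F [ 0.  -0.4 -2.1] t 20.3 w 0.01493217124081458
```

```bash
python3 -m creep '[[0.002,0.004,0.03,0],[0.002,0.004,0.07,0],[0.002,0.004,0.1,0],[0.002,0.004,0.12,0],[0.002,0.004,0.13,0],[0.002,0.004,0.135,0],[0.002,0.004,0.135,0],[0.002,0.004,0.135,0],[0.002,0.004,0.135,0]]'
python3 lens.py; python3 meas.py scene:S3
python3 - <<'E'
from h import *
o=observe(); im=cv2.imread('pics/S3.png'); import numpy as np
L=np.array([.6663,-.0247]); a=np.linspace(0,2*np.pi,60)
# search height/xy of the ring by darkness contrast: dark ring edge on top rim in scene & top
for c,f in (('scene','pics/S3.png'),):
    g=cv2.GaussianBlur(cv2.cvtColor(cv2.imread(f),6).astype(np.float32),(0,0),.7); r=[]
    for z in np.arange(.135,.18,.001):
        best=min((cv2.remap(g,*[np.float32(k)[:,None] for k in proj(c,np.c_[L[0]+dx+.0305*np.cos(a),L[1]+dy+.0305*np.sin(a),np.full(60,z)]).T],1).mean(),dx,dy) for dx in (-.002,0,.002) for dy in (-.003,0,.003)); r.append((best[0],round(z,3),*best[1:]))
    print(sorted(r)[:5])
E
```

```text
t: 21.4
position: [0.593, -0.0422, 0.1599]
tcp_rot: [-0.116, 0.993, -0.0, 0.0]
contact_force: [-0.8, 1.4, -0.6]
width: 0.0149
finger_force: 58.9
[-7.95384396e-04 -4.36319607e-04 -9.99999588e-01]
lens from kinematics [ 0.66602634 -0.0250139   0.15399686]
scene 0.65 811 box 257 287 190 241 expect ring box [256.7 218.2 287.8 238.2]
top 0.42 121 box 302 311 196 211 expect ring box [283.1 139.1 311.  166.7]
pos [ 0.593  -0.0422  0.1599] rows [-0.0011  0.0008 -0.0002] spin -0.0 yaw 0.2319 F [-0.8  1.4 -0.6] t 21.4 w 0.014880974208734812
scene S3 expect z.14 [294. 247.] z.16 [[294. 239.]] [(0.42, 157, array([299. , 244.1]), array([305., 252.]))]
pos [ 0.5928 -0.0422  0.1596] rows [-0.4578 -0.1898 -0.4678] spin -0.0 yaw 0.2319 F [ 0.3 -0.1 -0.6] t 21.7 w 0.014678280391519439
[(np.float32(76.473526), np.float64(0.152), 0.002, 0), (np.float32(76.57124), np.float64(0.148), -0.002, -0.003), (np.float32(76.61795), np.float64(0.149), -0.002, -0.003), (np.float32(76.8142), np.float64(0.153), 0.002, 0), (np.float32(77.139755), np.float64(0.151), 0, 0)]
```

```bash
python3 -m creep '[[0,0,0,0],[0,0,0,0],[0,0,0,0]]' && python3 -c "
from plant import job_done; print(job_done())"
```

```text
t: 22.0
position: [0.5927, -0.0422, 0.1595]
tcp_rot: [-0.116, 0.993, -0.0, 0.0]
contact_force: [0.4, -0.0, -0.4]
width: 0.0151
finger_force: 58.9
the job is handed in; nothing more can be done
None
```

The job is handed in at 22 s: the dish is in the well, the drawer is shut, and the gripper is holding the loupe level and still over the middle of the window, its lens at about 153 mm against about 154 mm measured for the pointer.

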